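# Clip a sample tube into the vortex mixer's holder

### The arm

A 7-joint arm with a two-finger parallel gripper is mounted at the origin on the work surface. World frame = base frame: x ahead of the robot, y to its left, z up, the work surface at z = 0. Lengths are in m, angles in rad, forces in N, time in s.
With the tool pointing down it reaches from about 0.425 to 0.975 m from the base axis. Payload 16.7 kg.
Tool frame: the origin (TCP) lies on the front face of the gripper's body, between the roots of the fingers; the fingertips stand 73 mm ahead of it and the grasp point (between the pads) lies 54 mm ahead of it; z points along the fingers, y is the line along which they close (so a half turn about z gives the same grasp; the last joint's range is limited). The gripper opens to 85 mm and grips with 20 to 120 N. Pads are 22 mm wide; open, the fingers measure 114 mm over their backs; the gripper's body (76 mm by 85 mm) begins 54 mm behind the grasp point. The pads swing forward as they close: fully open they stand 13 mm farther back than shut.
Start: joints at [-1.365, 0.426, 0.074, 1.606, -0.034, 1.111, -0.067], TCP at [0.235, 0.633, 0.304] pointing down, gripper open.
Joint ranges: [-2.85, 2.85], [-0.5, 2.14], [-1.23, 1.37], [0.21, 2.46], [-1.02, 4.16], [0.16, 2.05], [-2.73, 2.73]. Speed limits (rad/s): [1.89, 1.89, 2.39, 2.39, 3.01, 3.01, 3.01].

### API

Orientations are given as a unit quaternion [w, x, y, z].
In Python, from rig import readout, vision, job gives the robot as it stands. The module is installed in compiled form; this text tells all that it offers.
- The arm moves only by the tool arm_command, never from a script. Its argument "deltas" is a list of rows, each an object with "slide": the shift along the tool's x, y, z in m, a list of three; "roll": the turn about the tool's z in degrees. A call has exactly 5 rows; each row is the pose to reach, as a shift and turn from the pose commanded when the call began, along the tool's axes at that moment; what a row does not reach only later rows make up. A row lasts 1/10 s, in which the tool goes at most 50 mm and 8.59 degrees, less where a joint would pass 70% of its speed; a pose out of reach is approached as far as the arm can. A call with a gripper value outside its range is refused whole. "hand" is the finger opening in m, from 0 to 0.0854, set as the call begins (left out, the last holds). The fingers move at their own pace and stop on an object; "force" is the grip in N (left out, the last holds). Time passes only in rows, so rows that repeat a pose let the fingers close, or fill a call up. It gives the time, the measured TCP pose, the force, the opening and the grip force at its end, in the units of the state.
- readout.get_state(): the state, without advancing time (a new reading comes with each control period).
- vision.capture(name): name is "side" or "top" or "wrist"; returns a dict with "pixels" (384x512x3 uint8, blue, green, red), "intrinsics" (3x3 intrinsics, pixels), "xyz" and "orientation" of the camera in the world; the wrist camera has in their place "T_tool_cam" (4x4, takes a point from camera to tool coordinates, whose origin is the TCP and whose axes are the flange's). Camera axes: x right, y up, looking along -z (the intrinsics and any distortion apply to the point x, -y, -z); pixel columns grow to the right and rows downward; lengths in m; the calibration is good to about 2 mm. A picture is of the moment at which its call begins: read the wrist's pose just before it. There is no depth.
- job.finish_job(): hands the job in; it is judged then, once.
The state is a dict: "t": time; "joint_pos": joint angles; "qd": joint speeds; "tau": joint torques, N m; "tcp_pos": TCP position; "tool_rot": TCP orientation; "wrist_force": force on the tool from outside, world axes, zero at the start; "torque": the same for the moment, N m; "opening": finger opening in m; "finger_force": force on a finger pad.
Only numpy, scipy, OpenCV 4.12 (cv2) and the standard library are available. Lean on these libraries where they do the work, as an engineer would, in place of code of your own. Each camera call takes 0.05 s, during which the arm holds its last target. There are 200 camera calls.

### The job

Take the larger capped tube off the rack and load it on the mixer: pressed down until both spring clips have snapped around it and it lies fully home, and slid along so that its cap bears against the clip beside it; let go of it there. Press and push with care, so that the mixer's sprung head never runs onto its stops, and leave the other things on the bench where they are.

Things in the scene. Friction and masses are not known exactly. Their poses are not given: they have to be found in the camera images.
- tube_centre (a point): Centre of the larger tube, half-way along, on its axis: white conical-bottomed centrifuge tube, 30 mm diameter, 117 mm long over all, about 60 g, grey ribbed screw cap 35 mm across and 14 mm long. Its y axis points along the tube to the cap; the straight part spans y = -43 to +44.5 mm. It lies level in the rack's V notches, axis 53 mm above the bench.
- tube_shoulder (a point): The same tube: point on its axis at the underside of its cap, 44.5 mm from tube_centre towards the cap (same axes).
- mixer: Vortex mixer, white case 160 x 120 mm and 100 mm high, fixed; dial and switch on its front (-x). Origin under its centre, z up. On top, a sprung rubber mount carries a metal plate (96 mm along y, 46 mm along x, top 132 mm above the bench) with two spring clips, one at each end of the plate, that hold a tube lying along y.
- seat (a point): Where the axis of a seated tube runs, mid-way between the clips, 166 mm above the bench (for the head at rest). Mixer's axes, y along the tube. The cap may be at either end (+y or -y). When the cap bears on its clip, tube_shoulder is 39 mm from here and tube_centre 5.5 mm from here, on the side away from the cap.
- clip_pos (a point): Middle of the clip at the +y end, on the seated tube's axis, 33 mm from seat. Each clip is 12 mm wide along y (outer face 39 mm from seat, 54 mm free between the two): a black V saddle and a pair of steel fingers, lips 22 mm apart, flared tips 21 mm above the axis. The cap does not fit into a clip: keep about 10 mm between cap and clip while pressing in.
- clip_neg (a point): Middle of the clip at the -y end, as clip_pos. Snapping the tube into both clips takes 10 to 15 N in all; it gives way once its axis is some 15 mm above its seated height over the head, and is then drawn down. Held by both clips it slides along y under about 5 to 10 N and stays where it is left.
- head_sink (a joint): How far the clip head is pushed down on its mount (m): 0 at rest, stop at 0.016; it gives about 1.1 N per mm and comes back.
- head (a joint): How far the clip head is pushed sideways along the mixer's y (m): 0 at rest, stops at +-0.016; it gives about 1.0 N per mm and comes back, taking a tube in the clips with it.
- rack: Grey horizontal tube rack, 176 x 78 mm, fixed; two places 45 mm either side of its middle along its x, tubes lying along its y. Each place has two V notches 30 mm either side of the middle, 6 mm thick, sides up to 45 mm high; 6 mm base plate. Origin under its centre.
- small_tube_centre (a point): Centre of the thinner tube in the rack's other place: 17 mm diameter, 120 mm long, grey cap 21 mm across; to be left there.
- flask: Conical glass flask, 82 mm wide, 122 mm high, origin under its centre; to be left alone.
- beaker: Glass beaker, 68 mm wide, 90 mm high, origin under its centre; to be left alone.
- tipbox: Blue pipette-tip box with a yellow top, 85 x 120 mm, 60 mm high, origin under its centre; to be left alone.
Mind the look-alikes: they are no part of the job. Leave any blue look-alike of the part that bears tube_centre alone.

How it is judged:
By the outcome, as a careful person would: the job done as asked, in the order asked, and still so for the second after the job is handed in, with the robot touching nothing.
It also fails if it takes over 72 s, if anything falls off the work surface, if the arm or the gripper's body presses on something with over 40 N, if the wrist force passes 120 N, or if a joint passes its speed limit or range.

## Working session

There is one attempt and no reset: what is moved stays moved. The work goes in short steps, Python scripts to look and compute and a tool call to move; the robot and the scene stay as the last step left them, time stands still between calls to the robot, and variables do not carry over. Pictures are saved under pics/ and viewed, at most 10 in all, crops included, and the job is handed in when it is done.

Besides the shell and the picture viewer there is one more tool, called in YAML: its name, and indented under it one key for each argument. arm_command: Moves the arm, as the interface text tells. Its arguments: {"type":"object","properties":{"deltas":{"type":"array","items":{"type":"object","properties":{"slide":{"type":"array","items":{"type":"number"}},"roll":{"type":"number"}}}},"hand":{"type":"number"},"force":{"type":"number"}},"required":["deltas"]}

```bash
mkdir -p pics
cat > h.py <<'E'
import numpy as np, cv2
from scipy.spatial.transform import Rotation as R
from rig import readout, vision, job
def rot(q): return R.from_quat([q[1],q[2],q[3],q[0]]).as_matrix()
def cap(name, fn=None):
    s=readout.get_state(); c=vision.capture(name); K=np.array(c["intrinsics"])
    if name=="wrist":
        T=np.eye(4);T[:3,:3]=rot(s["tool_rot"]);T[:3,3]=s["tcp_pos"]; T=T@np.array(c["T_tool_cam"])
        Rc,p=T[:3,:3],T[:3,3]
    else: Rc,p=rot(c["orientation"]),np.array(c["xyz"])
    if fn: cv2.imwrite("pics/"+fn+".png",c["pixels"]); np.savez("pics/"+fn,K=K,R=Rc,p=p,extra=0)
    return c,K,Rc,p
def load(fn): d=np.load("pics/"+fn+".npz"); return d["K"],d["R"],d["p"]
def ray(fn,u,v):
    K,Rc,p=load(fn); d=np.linalg.inv(K)@[u,v,1]; d=Rc@(d*[1,-1,-1]); return p,d/np.linalg.norm(d)
def atz(fn,u,v,z):
    p,d=ray(fn,u,v); return p+d*(z-p[2])/d[2]
def tri(*obs):
    A=np.zeros((3,3));b=np.zeros(3);rs=[ray(*o) for o in obs]
    for p,d in rs: M=np.eye(3)-np.outer(d,d);A+=M;b+=M@p
    x=np.linalg.solve(A,b); return x,[np.linalg.norm(np.cross(x-p,d)) for p,d in rs]
def proj(fn,X):
    K,Rc,p=load(fn); c=Rc.T@(np.array(X)-p)*[1,-1,-1]; q=K@c; return q[:2]/q[2]
E
python3 - <<'E'
from h import *
for n in ("side","top"):
    c,K,Rc,p=cap(n,n+"0"); print(n,[k for k in c if k!="pixels"],K.round(1).tolist(),p,Rc.round(2).tolist())
c,K,Rc,p=cap("wrist","wrist0"); print(c["T_tool_cam"],p)
print({k:v for k,v in c.items() if k not in("pixels",)})
s=readout.get_state();print(s)
a=[cv2.imread(f"pics/{n}0.png") for n in("top","side")]
cv2.imwrite("pics/tb.png",cv2.resize(a[0],(800,600)));cv2.imwrite("pics/sb.png",cv2.resize(a[1],(800,600)))
E
```

```text
side ['intrinsics', 'xyz', 'orientation'] [[455.1, 0.0, 263.3], [0.0, 455.1, 195.6], [0.0, 0.0, 1.0]] [ 0.42389419 -0.72647856  0.84388906] [[0.98, 0.15, -0.16], [-0.22, 0.7, -0.68], [0.01, 0.7, 0.71]]
top ['intrinsics', 'xyz', 'orientation'] [[456.3, 0.0, 256.3], [0.0, 456.3, 180.0], [0.0, 0.0, 1.0]] [ 0.3442735  -0.03815966  1.16374241] [[0.02, 0.97, -0.23], [-1.0, 0.02, -0.0], [0.0, 0.23, 0.97]]
[[-7.47191638e-04  9.52239365e-01  3.05351655e-01  7.81072959e-02]
 [ 9.99999549e-01  8.90608490e-04 -3.30376996e-04 -5.01157108e-04]
 [-5.86546757e-04  3.05351270e-01 -9.52239601e-01 -6.89689666e-02]
 [ 0.00000000e+00  0.00000000e+00  0.00000000e+00  1.00000000e+00]] [0.16167027 0.65928168 0.37226377]
{'intrinsics': array([[284.17287748,   0.        , 256.2599607 ],
       [  0.        , 284.17287748, 190.43776248],
       [  0.        ,   0.        ,   1.        ]]), 'T_tool_cam': array([[-7.47191638e-04,  9.52239365e-01,  3.05351655e-01,
         7.81072959e-02],
       [ 9.99999549e-01,  8.90608490e-04, -3.30376996e-04,
        -5.01157108e-04],
       [-5.86546757e-04,  3.05351270e-01, -9.52239601e-01,
        -6.89689666e-02],
       [ 0.00000000e+00,  0.00000000e+00,  0.00000000e+00,
         1.00000000e+00]])}
{'t': 0.15, 'joint_pos': array([-1.36449965,  0.42653256,  0.07387532,  1.60644778, -0.0340856 ,
        1.11077716, -0.06705962]), 'qd': array([ 0.00072045, -0.00297073,  0.00068208, -0.00244712, -0.00237651,
       -0.00060161, -0.00034047]), 'tau': array([ 4.16610143e-03, -9.50315595e+01,  3.76358762e+00, -4.63760734e+01,
        1.93112972e-02,  7.78352085e-03,  4.78072400e-05]), 'tcp_pos': array([0.23507589, 0.63249313, 0.30341462]), 'tool_rot': array([-4.35698018e-05,  1.76962567e-01,  9.84217479e-01, -4.50612031e-04]), 'wrist_force': array([ 0.10798743, -0.27018238, -0.75017687]), 'torque': array([ 0.02062   , -0.00745965, -0.00317878]), 'finger_force': 0.0, 'opening': 0.08549903608819415}
```

View pics/tb.png

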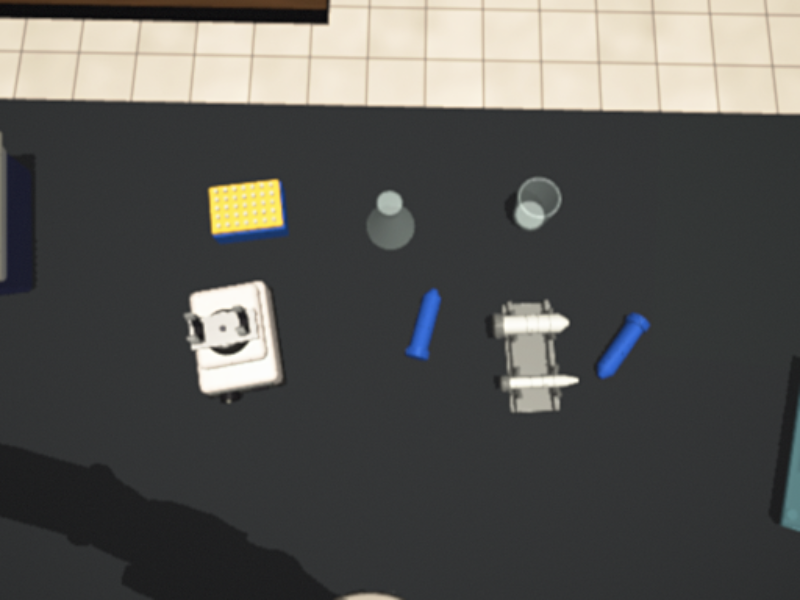

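View pics/sb.png

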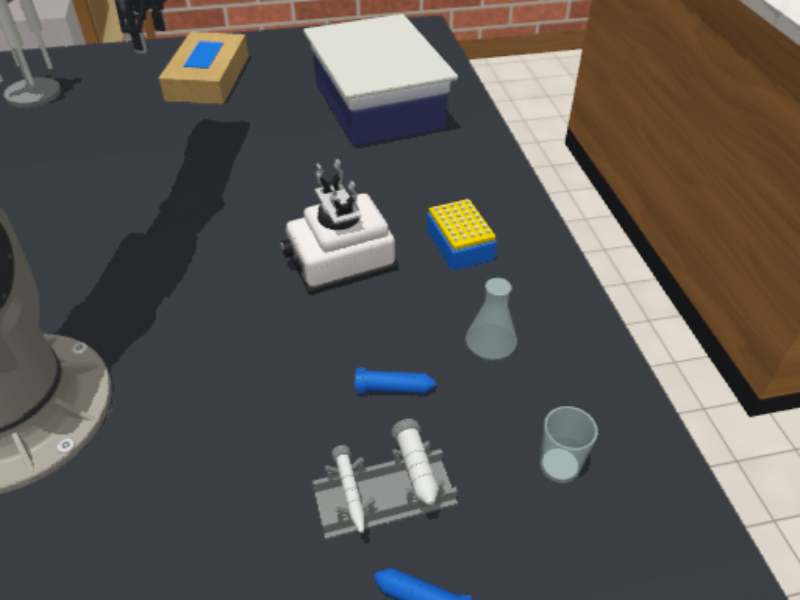

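Top view (800x600): large white tube runs from its cap (499,325) to its tip (568,322), in the rack at (530,355). The thin white tube is at (540,381), the blue look-alikes at (425,325) and (622,345), and the mixer at (235,335). The white 30 mm tube with the wider cap in the rack's far place fits the description. Next is an enlarged crop to confirm it.

Run:
```python
from h import *
t,s=[cv2.imread(f"pics/{n}0.png") for n in("top","side")]
def cr(i,x,y,k=5): return cv2.resize(i[y:y+int(300/k),x:x+int(400/k)],(400,300),interpolation=cv2.INTER_CUBIC)
# top rack crop origin (305,180) ; top mixer (110,172) k5 ; side rack (195,260) k4 ; side mixer (175,95) k4
o=np.vstack([np.hstack([cr(t,305,185),cr(t,112,178)]),np.hstack([cr(s,197,262,4),cr(s,175,97,4)])])
cv2.imwrite("pics/crop1.png",o)
```

```text
(no output)
```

View pics/crop1.png

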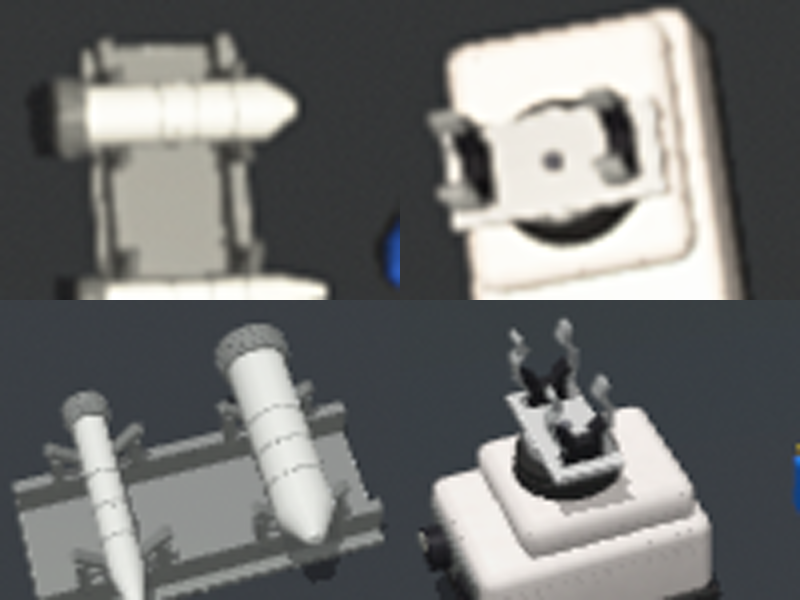

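Top-crop readings: shoulder (86,115), tip (298,107). The tube is white, has the wide ribbed cap, and lies in the rack's far place, so it is the one meant. Side-crop readings: shoulder (259,360), tip (319,542). Mixer plate corners, top: (455,228), (665,190), (650,97), screw (552,160). Side: (507,397), (558,485), (620,462).

Run:
```python
from h import *
tr=lambda x,y:("top0",305+x/5,185+y/5); tm=lambda x,y:("top0",112+(x-400)/5,178+y/5)
sr=lambda x,y:("side0",197+x/4,262+(y-300)/4); sm=lambda x,y:("side0",175+(x-400)/4,97+(y-300)/4)
P={}
for n,a,b in [("sh",tr(86,115),sr(259,360)),("tip",tr(298,107),sr(319,542)),("c-+",tm(455,228),sm(507,397)),("c--",tm(665,190),sm(558,485)),("c+-",tm(650,97),sm(620,462))]:
    x,e=tri(a,b); P[n]=x; print(n,x.round(4),np.round(e,4))
print("screw",atz(*tm(552,160),.132))
for n in("c-+","c--","c+-"): pass
for q in [(455,228),(665,190),(650,97)]: print(atz(*tm(*q),.132).round(4))
d=P["tip"]-P["sh"];print("tube len",np.linalg.norm(d), "yaw of -d",np.degrees(np.arctan2(-d[1],-d[0])))
s=readout.get_state();print(rot(s["tool_rot"]).round(3))
```

```text
sh [ 0.546  -0.1976  0.0537] [0.0023 0.0023]
tip [ 0.5526 -0.3032  0.05  ] [0.0021 0.0021]
c-+ [0.4865 0.2692 0.124 ] [0.0011 0.0011]
c-- [0.5066 0.1749 0.1208] [0.0012 0.0012]
c+- [0.5484 0.1837 0.1259] [0.0005 0.0005]
screw [0.51644387 0.22516589 0.132     ]
[0.4843 0.2668 0.132 ]
[0.5037 0.1725 0.132 ]
[0.5467 0.1823 0.132 ]
tube len 0.10588330415309499 yaw of -d 93.57314499457131
[[-0.937  0.348 -0.   ]
 [ 0.348  0.937 -0.001]
 [-0.    -0.001 -1.   ]]
```

arm_command:
  deltas:
    - {"slide":[-0.04,-0.026,-0.012],"roll":8}
    - {"slide":[-0.08,-0.052,-0.024],"roll":16}
    - {"slide":[-0.12,-0.078,-0.036],"roll":24}
    - {"slide":[-0.16,-0.104,-0.048],"roll":32}
    - {"slide":[-0.2,-0.13,-0.06],"roll":40}
  hand: 0.0854

```text
t: 0.65
tcp_pos: [0.3781, 0.4393, 0.3643]
tool_rot: [-0.0, 0.505, 0.863, -0.0]
wrist_force: [0.5, 0.8, 0.7]
opening: 0.0853
finger_force: 0.0
```

arm_command:
  deltas:
    - {"slide":[-0.049,0.003,0],"roll":4}
    - {"slide":[-0.098,0.006,0],"roll":8}
    - {"slide":[-0.147,0.009,0],"roll":12}
    - {"slide":[-0.196,0.012,0],"roll":15}
    - {"slide":[-0.245,0.014,0],"roll":17.5}

```text
t: 1.15
tcp_pos: [0.5112, 0.2332, 0.364]
tool_rot: [-0.0, 0.629, 0.777, 0.0]
wrist_force: [1.1, 1.1, -0.2]
opening: 0.0854
finger_force: 0.0
```

Run:
```python
from h import *
c,*_=cap("wrist","w1"); print(readout.get_state()["tcp_pos"],proj("w1",[.516,.225,.132]))
cv2.imwrite("pics/w1b.png",cv2.resize(c["pixels"],(800,600),interpolation=cv2.INTER_CUBIC))
```

```text
[0.51500378 0.2254117  0.36436838] [259.09052023 182.23782791]
```

View pics/w1b.png

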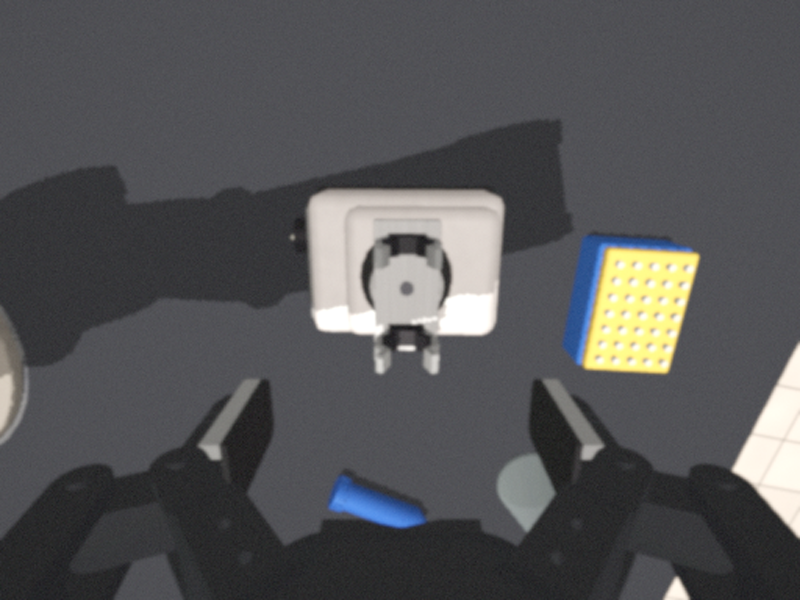

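Wrist view over the mixer: the plate's screw is at (406,288) and the clip line is vertical in the picture (x≈407), so the mixer's yaw matches the tool's, about 12°. Lower clip tips are at (380,365) and (432,365), the upper pair at (382,258) and (434,258).

Run:
```python
from h import *
k=1.5625
w=("w1",406/k,288/k); print(tri(w,("top0",142.4,210)),atz(*w,.132))
for y in (258,365): print(atz("w1",407/k,y/k,.187))
for x,y in((374,222),(441,222)):print(atz("w1",x/k,y/k,.132))
print(readout.get_state()["tcp_pos"])
```

```text
(array([0.5164057 , 0.22408082, 0.13592636]), [np.float64(0.0006176565746243952), np.float64(0.0006176565746243762)]) [0.51731212 0.22283316 0.132     ]
[0.50998634 0.25598367 0.187     ]
[0.52410726 0.1907508  0.187     ]
[0.48639313 0.26375563 0.132     ]
[0.53062972 0.27311362 0.132     ]
[0.51500378 0.2254117  0.36436838]
```

arm_command:
  deltas:
    - {"slide":[-0.047,-0.006,0.0],"roll":1}
    - {"slide":[-0.094,-0.012,0.0],"roll":2}
    - {"slide":[-0.141,-0.018,0.0],"roll":4}
    - {"slide":[-0.188,-0.024,0.0],"roll":6}
    - {"slide":[-0.235,-0.032,0.01],"roll":8}

```text
t: 1.7
tcp_pos: [0.5288, -0.0032, 0.3548]
tool_rot: [0.0, 0.682, 0.732, 0.001]
wrist_force: [1.0, 0.4, -0.4]
opening: 0.0853
finger_force: 0.0
```

Run:
```python
from h import *
s=readout.get_state();T=rot(s["tool_rot"]);print(s["tcp_pos"],np.degrees(np.arctan2(T[1,1],T[0,1])),T.T@(np.array([.549,-.242,.30])-s["tcp_pos"]))
```

```text
[ 0.5288018  -0.00321795  0.35477616] 4.045148865303939 [-0.23964707  0.00319611  0.05462901]
```

arm_command:
  deltas:
    - {"slide":[-0.047,0,0.01],"roll":0}
    - {"slide":[-0.094,0,0.025],"roll":0}
    - {"slide":[-0.141,0,0.04],"roll":0}
    - {"slide":[-0.188,0,0.054],"roll":0}
    - {"slide":[-0.232,0,0.054],"roll":0}

```text
t: 2.2
tcp_pos: [0.5444, -0.2344, 0.2981]
tool_rot: [-0.001, 0.681, 0.732, -0.001]
wrist_force: [0.6, 0.8, -0.2]
opening: 0.0856
finger_force: 0.0
```

Run:
```python
from h import *
cap("wrist")
c,*_=cap("wrist","w2"); print(readout.get_state()["tcp_pos"])
cv2.imwrite("pics/w2b.png",cv2.resize(c["pixels"],(800,600),interpolation=cv2.INTER_CUBIC))
```

```text
[ 0.54373051 -0.23903897  0.29963576]
```

View pics/w2b.png

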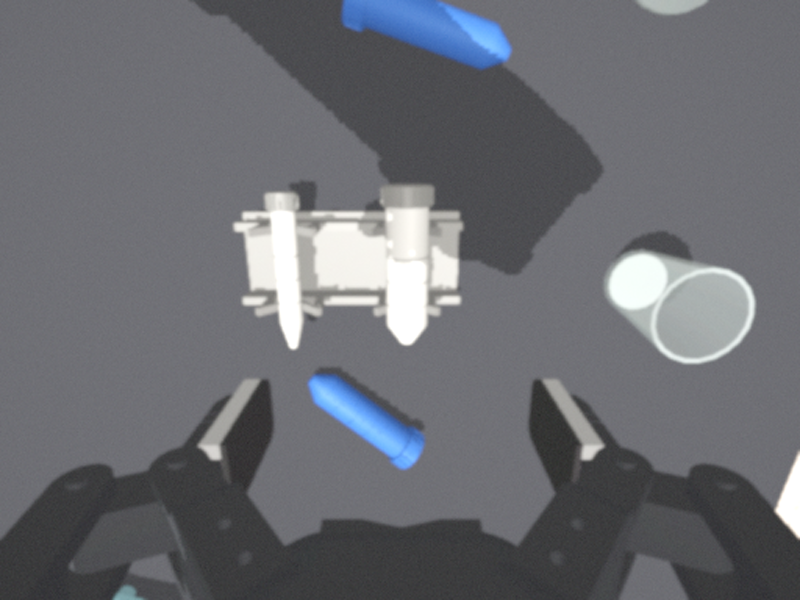

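Wrist view over the rack: large tube's shoulder at (408,206), tip at (406,345), nearly parallel to the tool's x. Thin tube at (287,270), left of it.

Run:
```python
from h import *
k=1.5625
a=("w2",408/k,206/k);b=("w2",406/k,345/k)
print(tri(a,("top0",322.2,208)),tri(a,("side0",261.75,277)),tri(b,("side0",276.75,322.5)))
A=atz("w2",408/k,203/k,.056);B=atz(*b,.053);print(A,B,np.linalg.norm(A-B),np.degrees(np.arctan2(*(A-B)[[1,0]])))
d=(A-B)/np.linalg.norm(A-B);C=B+d*.0585;print(C,A-d*.0445)
for x,y in((310,220),(310,300)):print("rack bars",atz("w2",x/k,y/k,.02))
s=readout.get_state();T=rot(s["tool_rot"]);print(T.T@(C+[0,0,.054]-s["tcp_pos"]),np.degrees(np.arctan2(T[1,1],T[0,1])))
```

```text
(array([ 0.54599922, -0.19963643,  0.04009924]), [np.float64(6.687560926001347e-05), np.float64(6.687560926000624e-05)]) (array([ 0.54683292, -0.19826282,  0.05538422]), [np.float64(0.0012329585300633503), np.float64(0.0012329585300633562)]) (array([ 0.55289335, -0.3043153 ,  0.05265829]), [np.float64(0.0013455340913157328), np.float64(0.0013455340913160292)])
[ 0.54545963 -0.19594434  0.056     ] [ 0.55154436 -0.30393992  0.053     ] 0.10820844746591676 93.22477183852403
[ 0.54825482 -0.245555    0.05462187] [ 0.54796194 -0.2403568   0.05476627]
rack bars [ 0.47094987 -0.21755993  0.02      ]
rack bars [ 0.47110524 -0.28337127  0.02      ]
[-0.00626786  0.00432405  0.19102684] 3.6910262482532925
```

arm_command:
  deltas:
    - {"slide":[-0.004,0.004,0.045],"roll":0}
    - {"slide":[-0.004,0.004,0.09],"roll":0}
    - {"slide":[-0.004,0.004,0.135],"roll":0}
    - {"slide":[-0.004,0.004,0.17],"roll":0}
    - {"slide":[-0.004,0.004,0.194],"roll":0}

```text
t: 2.8
tcp_pos: [0.5486, -0.2357, 0.1032]
tool_rot: [-0.001, 0.681, 0.732, -0.001]
wrist_force: [1.2, -0.3, 0.2]
opening: 0.0854
finger_force: 0.0
```

arm_command:
  deltas:
    - {"slide":[0,0,0],"roll":0}
    - {"slide":[0,0,0],"roll":0}
    - {"slide":[0,0,0],"roll":0}
    - {"slide":[0,0,0],"roll":0}
    - {"slide":[0,0,0],"roll":0}
  hand: 0.04
  force: 60

```text
t: 3.3
tcp_pos: [0.55, -0.2365, 0.107]
tool_rot: [0.001, 0.681, 0.732, 0.0]
wrist_force: [-0.8, 0.1, -0.0]
opening: 0.0401
finger_force: 0.0
```

arm_command:
  deltas:
    - {"slide":[0,0,0],"roll":0}
    - {"slide":[0,0,0],"roll":0}
    - {"slide":[0,0,0],"roll":0}
    - {"slide":[0,0,0],"roll":0}
    - {"slide":[0,0,0],"roll":0}
  hand: 0.02

```text
t: 3.8
tcp_pos: [0.5477, -0.2368, 0.1064]
tool_rot: [-0.001, 0.682, 0.732, -0.001]
wrist_force: [-14.3, 2.2, 16.0]
opening: 0.0281
finger_force: 58.0
```

Grip is firm. The wrist force is only the V notch's flank reacting. Lifting.

arm_command:
  deltas:
    - {"slide":[0,-0.001,-0.005],"roll":0}
    - {"slide":[0,-0.001,-0.015],"roll":0}
    - {"slide":[0,-0.001,-0.035],"roll":0}
    - {"slide":[0,-0.001,-0.06],"roll":0}
    - {"slide":[0,-0.001,-0.09],"roll":0}

```text
t: 4.3
tcp_pos: [0.5484, -0.2365, 0.1971]
tool_rot: [-0.0, 0.681, 0.732, -0.0]
wrist_force: [0.3, -0.1, -0.8]
opening: 0.0287
finger_force: 59.1
```

arm_command:
  deltas:
    - {"slide":[0,0,-0.04],"roll":0}
    - {"slide":[0,0,-0.08],"roll":0}
    - {"slide":[0,0,-0.12],"roll":0}
    - {"slide":[0,0,-0.14],"roll":0}
    - {"slide":[0,0,-0.14],"roll":0}

```text
t: 4.8
tcp_pos: [0.5493, -0.2372, 0.3398]
tool_rot: [0.002, 0.681, 0.732, 0.002]
wrist_force: [-0.6, 0.5, -0.5]
opening: 0.0284
finger_force: 59.2
```

Run:
```python
from h import *
cap("wrist")
c,*_=cap("wrist","w3"); c2,*_=cap("side","s3"); s=readout.get_state();print(s["tcp_pos"],s["wrist_force"],s["opening"])
print(proj("s3",s["tcp_pos"]-[0,0,.054]))
u,v=proj("s3",s["tcp_pos"]-[0,0,.054]).astype(int)
o=np.hstack([cv2.resize(c["pixels"][180:384,156:356],(400,408),interpolation=cv2.INTER_CUBIC),cv2.resize(c2["pixels"][v-50:v+52,u-50:u+50],(400,408),interpolation=cv2.INTER_CUBIC)])
cv2.imwrite("pics/c3.png",o);print(u,v)
```

```text
[ 0.54826321 -0.23628351  0.33562732] [-1.05561743  0.00353942 -0.97018143] 0.028455012366345935
[268.13793477 217.17548165]
268 217
```

View pics/c3.png

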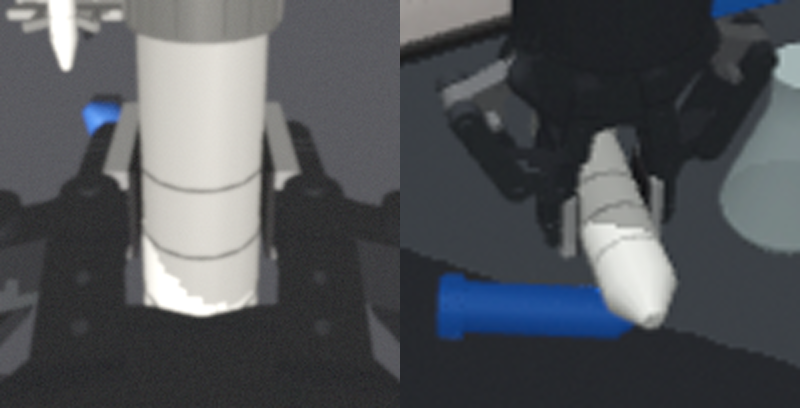

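Wrist crop: tube held upright in both pads, cap underside at crop (202,42). Side crop: tip at (652,322), tube level.

Run:
```python
from h import *
s=readout.get_state();t=s["tcp_pos"];T=rot(s["tool_rot"])
for za in (-.052,-.056,-.06):
    P=atz("w3",156+101,180+21,t[2]+za+.0175); print(za,(T.T@(P-t)).round(4), end=" ")
    Q=atz("w3",156+101,180+19,t[2]+za+.015); print((T.T@(Q-t)).round(4))
# side tip: point in the plane tool y=0.. use lateral plane
p,d=ray("s3",218+252/4,167+322/4); n=T[:,1]; X=p+d*(n@(t-p))/(n@d); print("tip in tool",(T.T@(X-t)).round(4))
print(s["wrist_force"],s["torque"])
```

```text
-0.052 [0.0389 0.0007 0.0345] [0.0389 0.0007 0.037 ]
-0.056 [0.0375 0.0007 0.0385] [0.0374 0.0008 0.041 ]
-0.06 [0.036  0.0008 0.0425] [0.036  0.0008 0.045 ]
tip in tool [-0.068  -0.      0.0517]
[-1.05561743  0.00353942 -0.97018143] [-0.00312256 -0.01777906  0.01098562]
```

arm_command:
  deltas:
    - {"slide":[0.04,0,0],"roll":-1}
    - {"slide":[0.085,0,0],"roll":-2}
    - {"slide":[0.13,0,0],"roll":-4}
    - {"slide":[0.175,0,0],"roll":-6}
    - {"slide":[0.22,0,0],"roll":-8.2}

```text
t: 5.45
tcp_pos: [0.5318, -0.0154, 0.335]
tool_rot: [-0.0, 0.627, 0.779, -0.001]
wrist_force: [1.0, 1.3, -1.4]
opening: 0.0283
finger_force: 59.2
```

```bash
cat > go.py <<'E'
from h import *
import sys
S=np.array([.517,.2232]);h=np.radians(102.1);Y=np.array([np.cos(h),np.sin(h)]);X=np.array([Y[1],-Y[0]])
s=readout.get_state();t=s["tcp_pos"];T=rot(s["tool_rot"])
a,z=map(float,sys.argv[1:3])
print("t",s["t"],"tcp",t.round(4),"mixer xy",(t[:2]-S)@X,(t[:2]-S)@Y,"yhead",np.degrees(np.arctan2(T[1,1],T[0,1])),"delta",(T.T@(np.r_[S+a*Y,z]-t)).round(4))
f=s["wrist_force"];print("F mixer",f[:2]@X,f[:2]@Y,f[2],s["opening"])
E
python3 go.py .011 .29
```

```text
t 5.45 tcp [ 0.5318 -0.0154  0.335 ] mixer xy -0.03551991425581834 -0.23639637225049087 yhead 12.389255703218407 delta [0.2472 0.0368 0.0449]
F mixer 1.2977770360974703 1.0542311386991168 -1.3565147517999825 0.028257110021755752
```

arm_command:
  deltas:
    - {"slide":[0.048,0.007,0],"roll":0.2}
    - {"slide":[0.096,0.014,0],"roll":0.2}
    - {"slide":[0.144,0.021,0],"roll":0.2}
    - {"slide":[0.192,0.028,0],"roll":0.2}
    - {"slide":[0.235,0.036,0],"roll":0.2}

```text
t: 5.95
tcp_pos: [0.5167, 0.2224, 0.3349]
tool_rot: [-0.0, 0.628, 0.778, -0.001]
wrist_force: [1.1, 0.4, -0.4]
opening: 0.0282
finger_force: 59.2
```

arm_command:
  deltas:
    - {"slide":[0,0,0.02],"roll":0}
    - {"slide":[0,0,0.04],"roll":0}
    - {"slide":[0,0,0.04],"roll":0}
    - {"slide":[0,0,0.04],"roll":0}
    - {"slide":[0,0,0.04],"roll":0}

```text
t: 6.45
tcp_pos: [0.5181, 0.2198, 0.2966]
tool_rot: [0.0, 0.629, 0.778, 0.0]
wrist_force: [0.2, -0.6, -0.1]
opening: 0.0284
finger_force: 59.3
```

```bash
python3 go.py .011 .26
python3 - <<'E'
from h import *
c,*_=cap("wrist","w4"); c2,*_=cap("side","s4")
u,v=proj("s4",[.517,.223,.19]).astype(int);print(u,v)
o=np.hstack([cv2.resize(c["pixels"][100:300,156:356],(400,400),interpolation=cv2.INTER_CUBIC),cv2.resize(c2["pixels"][v-45:v+35,u-40:u+40],(400,400),interpolation=cv2.INTER_CUBIC)])
cv2.imwrite("pics/c4.png",o)
E
```

```text
t 6.45 tcp [0.5181 0.2198 0.2966] mixer xy 0.00041087855787492463 -0.003516052832155766 yhead 12.06904703565061 delta [ 0.0145 -0.0004  0.0366]
F mixer 0.029210710274663827 -0.6105926858388953 -0.07986048382671906 0.02836264550586759
213 109
```

View pics/c4.png

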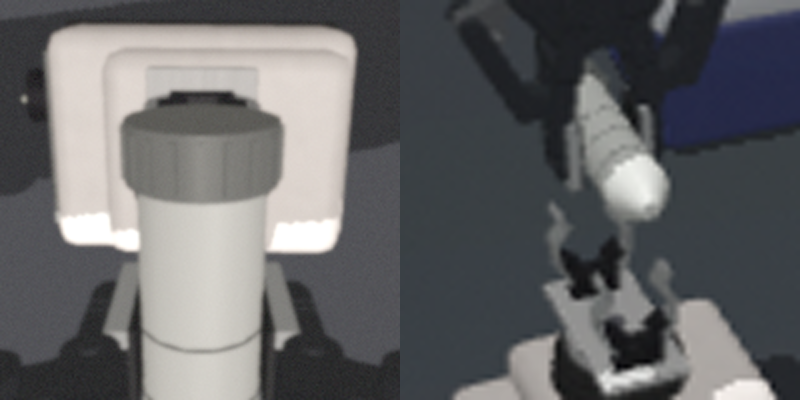

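Tube lines up with the clips (both centred at crop x≈202). Moving along for the cap gap, then down.

arm_command:
  deltas:
    - {"slide":[0.0145,0,0.005],"roll":0}
    - {"slide":[0.0145,0,0.015],"roll":0}
    - {"slide":[0.0145,0,0.03],"roll":0}
    - {"slide":[0.0145,0,0.04],"roll":0}
    - {"slide":[0.0145,0,0.048],"roll":0}

```text
t: 7.05
tcp_pos: [0.5144, 0.2343, 0.2468]
tool_rot: [-0.0, 0.628, 0.778, -0.0]
wrist_force: [-0.6, -0.8, 0.2]
opening: 0.0281
finger_force: 59.3
```

arm_command:
  deltas:
    - {"slide":[0,0,0.002],"roll":0}
    - {"slide":[0,0,0.004],"roll":0}
    - {"slide":[0,0,0.006],"roll":0}
    - {"slide":[0,0,0.008],"roll":0}
    - {"slide":[0,0,0.01],"roll":0}

```text
t: 7.55
tcp_pos: [0.515, 0.2344, 0.2383]
tool_rot: [0.0, 0.629, 0.778, 0.0]
wrist_force: [-0.4, -0.4, 5.2]
opening: 0.0281
finger_force: 59.7
```

```bash
python3 go.py .011 .2195
```

```text
t 7.55 tcp [0.515  0.2344 0.2383] mixer xy 0.0004294654433514977 0.011406812836303477 yhead 12.108781460275443 delta [-0.0004 -0.0004  0.0188]
F mixer -0.5184789156605848 -0.3082606609077249 5.209851212901501 0.02811692968344404
```

arm_command:
  deltas:
    - {"slide":[0,0,0.002],"roll":0}
    - {"slide":[0,0,0.004],"roll":0}
    - {"slide":[0,0,0.006],"roll":0}
    - {"slide":[0,0,0.008],"roll":0}
    - {"slide":[0,0,0.008],"roll":0}

```text
t: 8.05
tcp_pos: [0.5151, 0.2345, 0.2303]
tool_rot: [0.0, 0.629, 0.778, 0.001]
wrist_force: [-0.0, 0.2, 10.1]
opening: 0.0288
finger_force: 60.1
```

arm_command:
  deltas:
    - {"slide":[0,0,0.001],"roll":0}
    - {"slide":[0,0,0.002],"roll":0}
    - {"slide":[0,0,0.003],"roll":0}
    - {"slide":[0,0,0.004],"roll":0}
    - {"slide":[0,0,0.004],"roll":0}

```text
t: 8.55
tcp_pos: [0.5153, 0.2346, 0.2266]
tool_rot: [0.0, 0.629, 0.778, 0.001]
wrist_force: [-0.5, -0.1, 11.0]
opening: 0.0283
finger_force: 60.3
```

arm_command:
  deltas:
    - {"slide":[0,0,0.0005],"roll":0}
    - {"slide":[0,0,0.001],"roll":0}
    - {"slide":[0,0,0.0015],"roll":0}
    - {"slide":[0,0,0.002],"roll":0}
    - {"slide":[0,0,0.002],"roll":0}

```text
t: 9.05
tcp_pos: [0.5146, 0.2343, 0.2238]
tool_rot: [-0.0, 0.629, 0.778, -0.0]
wrist_force: [1.3, 0.2, -4.3]
opening: 0.0281
finger_force: 60.5
```

arm_command:
  deltas:
    - {"slide":[0,0,0.0005],"roll":0}
    - {"slide":[0,0,0.001],"roll":0}
    - {"slide":[0,0,0.0015],"roll":0}
    - {"slide":[0,0,0.002],"roll":0}
    - {"slide":[0,0,0.002],"roll":0}

```text
t: 9.55
tcp_pos: [0.5146, 0.2342, 0.2217]
tool_rot: [-0.0, 0.629, 0.778, -0.0]
wrist_force: [0.5, 0.6, -5.5]
opening: 0.0287
finger_force: 60.7
```

arm_command:
  deltas:
    - {"slide":[0,0,0.001],"roll":0}
    - {"slide":[0,0,0.002],"roll":0}
    - {"slide":[0,0,0.003],"roll":0}
    - {"slide":[0,0,0.003],"roll":0}
    - {"slide":[0,0,0.003],"roll":0}

```text
t: 10.05
tcp_pos: [0.5149, 0.2343, 0.2191]
tool_rot: [0.0, 0.629, 0.778, 0.0]
wrist_force: [1.7, 0.7, 1.5]
opening: 0.0284
finger_force: 61.2
```

arm_command:
  deltas:
    - {"slide":[0,0,0.001],"roll":0}
    - {"slide":[0,0,0.002],"roll":0}
    - {"slide":[0,0,0.003],"roll":0}
    - {"slide":[0,0,0.004],"roll":0}
    - {"slide":[0,0,0.004],"roll":0}

```text
t: 10.55
tcp_pos: [0.515, 0.2344, 0.215]
tool_rot: [0.0, 0.629, 0.778, 0.0]
wrist_force: [2.7, 1.4, 5.4]
opening: 0.0284
finger_force: 61.7
```

Force rises at the head's 1.1 N/mm after the snap, so the tube is home. Now ease back up and slide along.

arm_command:
  deltas:
    - {"slide":[0,0,-0.002],"roll":0}
    - {"slide":[0,0,-0.004],"roll":0}
    - {"slide":[-0.002,0,-0.004],"roll":0}
    - {"slide":[-0.004,0,-0.004],"roll":0}
    - {"slide":[-0.005,0,-0.004],"roll":0}

```text
t: 11.05
tcp_pos: [0.5158, 0.2298, 0.219]
tool_rot: [-0.0, 0.628, 0.778, 0.0]
wrist_force: [3.3, 5.0, 0.9]
opening: 0.0283
finger_force: 61.4
```

```bash
python3 go.py .002 .2195
```

```text
t 11.05 tcp [0.5158 0.2298 0.219 ] mixer xy 0.00024686091727512907 0.006669671441600513 yhead 12.130169109041253 delta [-0.0047 -0.0002 -0.0005]
F mixer 4.3205332430985885 4.18746194594291 0.8562656134698841 0.02834898812709581
```

arm_command:
  deltas:
    - {"slide":[-0.001,0,0],"roll":0}
    - {"slide":[-0.002,0,0],"roll":0}
    - {"slide":[-0.003,0,0],"roll":0}
    - {"slide":[-0.004,0,0],"roll":0}
    - {"slide":[-0.005,0,0],"roll":0}

```text
t: 11.55
tcp_pos: [0.5167, 0.2256, 0.219]
tool_rot: [-0.0, 0.628, 0.778, 0.001]
wrist_force: [3.3, 8.1, 1.5]
opening: 0.0284
finger_force: 61.3
```

```bash
python3 go.py .002 .2195
```

```text
t 11.55 tcp [0.5167 0.2256 0.219 ] mixer xy 0.00024783845626725755 0.0023961160074892998 yhead 12.163244474322521 delta [-0.0004 -0.0002 -0.0005]
F mixer 4.883479146419907 7.187811405592128 1.5222722812783918 0.02838771392043731
```

arm_command:
  deltas:
    - {"slide":[-0.001,0,0],"roll":0}
    - {"slide":[-0.002,0,0],"roll":0}
    - {"slide":[-0.003,0,0],"roll":0}
    - {"slide":[-0.004,0,0],"roll":0}
    - {"slide":[-0.005,0,0],"roll":0}

```text
t: 12.05
tcp_pos: [0.5178, 0.2208, 0.219]
tool_rot: [-0.0, 0.628, 0.778, 0.001]
wrist_force: [3.1, 8.0, 1.1]
opening: 0.0284
finger_force: 61.3
```

```bash
python3 go.py .002 .2195
```

```text
t 12.05 tcp [0.5178 0.2208 0.219 ] mixer xy 0.0002313697080152412 -0.0025459335152227384 yhead 12.168582521027876 delta [ 0.0045 -0.0002 -0.0005]
F mixer 4.7125236045294985 7.128213444833657 1.1226201373822393 0.028378553053681557
```

arm_command:
  deltas:
    - {"slide":[-0.001,0,0],"roll":0}
    - {"slide":[-0.0015,0,0],"roll":0}
    - {"slide":[-0.002,0,0],"roll":0}
    - {"slide":[-0.0025,0,0],"roll":0}
    - {"slide":[-0.003,0,0],"roll":0}

```text
t: 12.55
tcp_pos: [0.5184, 0.2178, 0.219]
tool_rot: [-0.0, 0.628, 0.778, 0.001]
wrist_force: [3.7, 7.7, 1.5]
opening: 0.028
finger_force: 61.3
```

```bash
python3 go.py .002 .2195
```

```text
t 12.55 tcp [0.5184 0.2178 0.219 ] mixer xy 0.0002206303939228133 -0.005519218090339703 yhead 12.167658885694408 delta [ 0.0075 -0.0002 -0.0005]
F mixer 5.2536538165393605 6.75786240066659 1.520531636608118 0.028016288974223764
```

arm_command:
  deltas:
    - {"slide":[-0.0005,0,0],"roll":0}
    - {"slide":[-0.001,0,0],"roll":0}
    - {"slide":[-0.0015,0,0],"roll":0}
    - {"slide":[-0.002,0,0],"roll":0}
    - {"slide":[-0.002,0,0],"roll":0}

```text
t: 13.05
tcp_pos: [0.5188, 0.2158, 0.219]
tool_rot: [-0.0, 0.628, 0.778, 0.001]
wrist_force: [3.7, 8.1, 1.4]
opening: 0.0283
finger_force: 61.3
```

arm_command:
  deltas:
    - {"slide":[-0.0005,0,0],"roll":0}
    - {"slide":[-0.001,0,0],"roll":0}
    - {"slide":[-0.0015,0,0],"roll":0}
    - {"slide":[-0.002,0,0],"roll":0}
    - {"slide":[-0.002,0,0],"roll":0}

```text
t: 13.55
tcp_pos: [0.5191, 0.2141, 0.219]
tool_rot: [-0.001, 0.628, 0.778, 0.001]
wrist_force: [2.4, 9.9, 1.3]
opening: 0.0286
finger_force: 61.3
```

```bash
python3 go.py .002 .2195
```

```text
t 13.55 tcp [0.5191 0.2141 0.219 ] mixer xy 0.0001798299204724158 -0.009303671310548815 yhead 12.174118622862093 delta [ 0.0113 -0.0002 -0.0005]
F mixer 4.435499115881614 9.196252262153886 1.2523209518778948 0.028645669719860274
```

Force is now rising, so the cap has probably reached the clip. Another 1.5 mm will confirm it at the head's own stiffness.

arm_command:
  deltas:
    - {"slide":[-0.0005,0,0],"roll":0}
    - {"slide":[-0.001,0,0],"roll":0}
    - {"slide":[-0.0015,0,0],"roll":0}
    - {"slide":[-0.0015,0,0],"roll":0}
    - {"slide":[-0.0015,0,0],"roll":0}

```text
t: 14.05
tcp_pos: [0.5194, 0.2129, 0.219]
tool_rot: [-0.001, 0.628, 0.778, 0.001]
wrist_force: [2.7, 10.8, 0.9]
opening: 0.0281
finger_force: 61.3
```

```bash
python3 go.py .002 .2195
python3 - <<'E'
from h import *
c,*_=cap("wrist","w5"); c2,*_=cap("side","s5")
u,v=proj("s5",[.517,.213,.18]).astype(int)
o=np.hstack([cv2.resize(c["pixels"][120:270,181:331],(400,400),interpolation=cv2.INTER_CUBIC),cv2.resize(c2["pixels"][v-40:v+40,u-40:u+40],(400,400),interpolation=cv2.INTER_CUBIC)])
cv2.imwrite("pics/c5.png",o)
E
```

```text
t 14.05 tcp [0.5194 0.2129 0.219 ] mixer xy 0.00019450754113378027 -0.010539378433292532 yhead 12.188886023598986 delta [ 0.0125 -0.0002 -0.0005]
F mixer 4.9133744898147 9.995710735793363 0.9050111354711323 0.028071139075004883
```

View pics/c5.png

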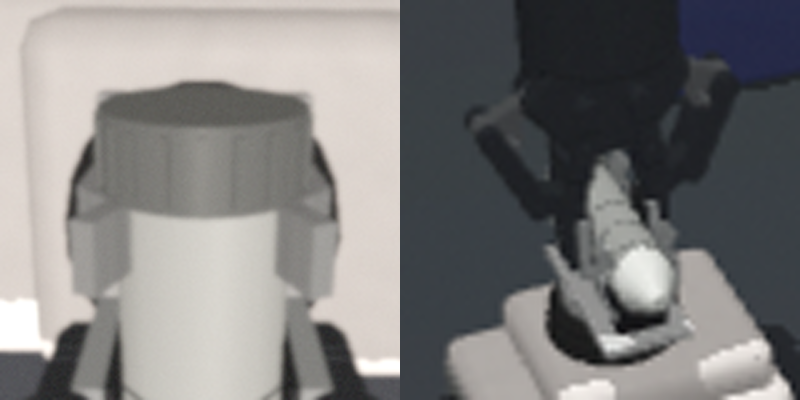

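Wrist view: the cap's underside lies against the +y clip, and both clips' fingers are around the tube. The last two steps rose about 0.9 N/mm, the head's own stiffness, so the cap bears. Now ease the head back to rest, then release.

arm_command:
  deltas:
    - {"slide":[0.002,0,0],"roll":0}
    - {"slide":[0.004,0,0],"roll":0}
    - {"slide":[0.006,0,0],"roll":0}
    - {"slide":[0.008,0,0],"roll":0}
    - {"slide":[0.01,0,0],"roll":0}

```text
t: 14.65
tcp_pos: [0.5176, 0.2215, 0.2189]
tool_rot: [-0.0, 0.628, 0.778, 0.0]
wrist_force: [4.3, 2.7, 1.8]
opening: 0.0284
finger_force: 61.3
```

```bash
python3 go.py .002 .2195
```

```text
t 14.65 tcp [0.5176 0.2215 0.2189] mixer xy 0.0002288635369397024 -0.0017665312857294603 yhead 12.133747549794498 delta [ 0.0038 -0.0002 -0.0006]
F mixer 4.7259124241465615 1.7567166831014547 1.778097196547733 0.02836629453418087
```

arm_command:
  deltas:
    - {"slide":[0.001,0,0],"roll":0}
    - {"slide":[0.001,0,0],"roll":0}
    - {"slide":[0.001,0,0],"roll":0}
    - {"slide":[0.001,0,0],"roll":0}
    - {"slide":[0.001,0,0],"roll":0}
  hand: 0.06

```text
t: 15.15
tcp_pos: [0.5172, 0.2219, 0.2188]
tool_rot: [-0.0, 0.629, 0.778, -0.0]
wrist_force: [-0.4, 1.2, -0.5]
opening: 0.0603
finger_force: 0.0
```

arm_command:
  deltas:
    - {"slide":[0,0,-0.01],"roll":0}
    - {"slide":[0,0,-0.03],"roll":0}
    - {"slide":[0,0,-0.06],"roll":0}
    - {"slide":[0,0,-0.1],"roll":0}
    - {"slide":[0,0,-0.14],"roll":0}

```text
t: 15.65
tcp_pos: [0.5171, 0.2216, 0.361]
tool_rot: [0.0, 0.629, 0.778, -0.0]
wrist_force: [-0.4, -0.3, -0.2]
opening: 0.0597
finger_force: 0.0
```

arm_command:
  deltas:
    - {"slide":[-0.02,0,0],"roll":0}
    - {"slide":[-0.04,0,0],"roll":0}
    - {"slide":[-0.05,0,0],"roll":0}
    - {"slide":[-0.05,0,0],"roll":0}
    - {"slide":[-0.05,0,0],"roll":0}

```text
t: 16.15
tcp_pos: [0.5277, 0.1738, 0.3589]
tool_rot: [-0.0, 0.629, 0.778, -0.0]
wrist_force: [-0.2, -0.2, -1.1]
opening: 0.0601
finger_force: 0.0
```

Run:
```python
from h import *
cap("wrist")
c,*_=cap("wrist","w6"); c2,*_=cap("side","s6")
u,v=proj("s6",[.517,.223,.17]).astype(int);a,b=proj("w6",[.517,.223,.166]).astype(int);print(a,b)
o=np.hstack([cv2.resize(c["pixels"][b-65:b+65,a-65:a+65],(400,400),interpolation=cv2.INTER_CUBIC),cv2.resize(c2["pixels"][v-40:v+40,u-40:u+40],(400,400),interpolation=cv2.INTER_CUBIC)])
cv2.imwrite("pics/c6.png",o)
```

```text
256 131
```

View pics/c6.png

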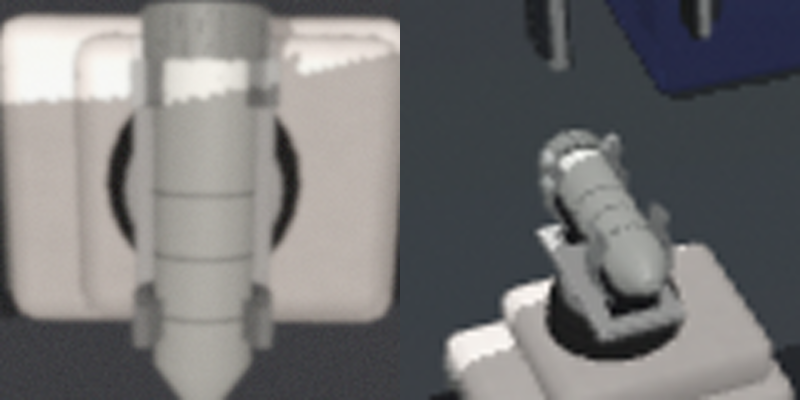

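Final view: tube is clasped by both clips, with the cap's underside (crop y≈58) right at the upper clip's outer face (y≈58). It lies level and straight, and the gripper is clear. Handing in.

```bash
python3 -c "
from rig import job
print(job.finish_job())"
```

```text
the job is handed in; nothing more can be done
None
```

The larger tube is loaded on the mixer: snapped into both clips and pressed home, its cap against the +y clip and released. By the measured forces the head stayed short of its stops, nothing else was touched, and the job was handed in at about 16 s with no verdict returned.

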